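# Start-of-shift stop button check on the outfeed belt

## Task

Do the start-of-shift check of the belt's stop button, with fingertip pushes only and gripping nothing: press the mushroom stop button fully in and let go of it so that it stays latched in by itself, then twist its head clockwise until it springs out again. Then, on the push-button box, press the raised reset button in and let it come back. Do not press the start button, and leave the things lying about on the bench where they are.

Things in the scene. Friction and masses are not known exactly. Their poses are not given: they have to be found in the camera images.
- stop_station: Stop box: grey switch box screwed to the bench, 110 x 110 mm, 72 mm high, with one mushroom stop button standing up from the middle of its lid. Origin under the middle of the box on the bench, z up; the button's axis is the vertical line through it. x and y run along the box's sides; a cable gland and cable stick out 46 mm on its +x side, steel mounting feet 15 mm on both y sides.
- stop_top (a point): Middle of the flat top of the mushroom head, on the button's axis, 116 mm above the bench when the button is out. The head is 64 mm across and 29 mm high: a round disc, and across its middle a raised upright grip, with a finger scoop on either side of the grip. The point moves down and turns with the head (z up); the grip always lies along its y axis, which is the box's y axis when untwisted.
- stop_grip (a point): Point in the middle of the grip's thickness near its +y end, 22 mm from the button's axis and 5 mm below the top of the head, just inside its outline. The grip is a wall 15 mm thick, 62 mm long at its foot, the same at both ends; its top is level out to 12 mm from the axis, then falls in a dome, to 10 mm lower at 28 mm. It stands 20 mm above the disc. It moves and turns with the head.
- stop_disc (a point): Middle of the disc's top face, on the axis, 96 mm above the bench when the button is out; moves down with the head. The disc is 64 mm across and 9 mm thick; its top face is the floor of the two finger scoops, which are open to the outside. As the latched button is released the disc springs up 6.5 mm, so a fingertip in a scoop should stand 8 mm or more above it.
- stop_button (a joint): How far the stop button is pushed in, m: 0 out, 0.0092 at its stop. A spring pushes it out (6 N at first, 10 N at the stop); about 8 N pushes it past the latch, which catches short of the stop, and when let go it stays in at about 0.0065 by itself. Only twisting the head lets it spring out again.
- stop_head (a joint): Twist of the mushroom head, rad: 0 at rest, growing clockwise seen from above (the grip's +y end then moves towards the box's +x side), stop at 0.9. A light spring turns it back (0.03 N m at 0, 0.08 N m at 0.9). The latch lets go at about 0.5. A fingertip standing in a scoop and pushing sideways on one end of the grip turns it.
- button_station: Push-button box: grey switch box screwed to the bench, 80 mm (x) by 150 mm (y), 60 mm high, with two black push buttons on its lid, 68 mm apart on its y axis. Origin under the middle of the box on the bench, z up. Cable gland on its +x side, sticking out 46 mm, steel mounting feet on the two y sides.
- reset_top (a point): Middle of the top of the reset button: the raised one, a plain round cap 24 mm across that stands 16 mm above its steel bezel, its top 80 mm above the bench. It is at the -y end of the box, 34 mm from the box's middle.
- reset_button (a joint): How far the reset button is pushed in, m: 0 out, 0.006 at its stop; a spring returns it (1.5 N at first, 4.5 N at the stop).
- start_top (a point): Middle of the top of the start button: the flush one, 21 mm across, inside a raised steel ring 29 mm across and 10 mm high; its cap lies 2 mm below the ring's edge, 68 mm above the bench. It is at the +y end of the box, 34 mm from the box's middle.
- start_button (a joint): How far the start button is pushed in, m: 0 out, 0.006 at its stop. To be left alone.
- glue_bottle: Bystander: white glue bottle standing on the bench, 60 mm across, 170 mm high. Origin under its middle.
- shelf_bracket: Bystander: small dark steel angle bracket, foot 50 x 30 mm, upright leg 45 mm high. Origin under the middle of its foot.
- furniture_foot: Bystander: turned wooden furniture foot standing up, 52 mm across, 62 mm high. Origin under its middle.
- screwdriver: Bystander: screwdriver lying on the bench, about 200 mm long. Origin on the bench under its middle.

How it is judged:
On the way, in this order (a step that is already met when the one before it is completed fails the run):
1. the stop button has been pressed in and stays latched in with the robot off it (value of joint stop_button above 0.0055 m and contact force between each of the fingers, the arm and stop_station below 0.3 N), for 0.3 s.
2. the stop button has been twisted free and has sprung out (value of joint stop_button below 0.0015 m), for 0.2 s.
3. the reset button is pressed in (value of joint reset_button above 0.004 m), for 0.1 s.
At the end, for the whole second after the job is handed in: The stop button is out (within 1.5 mm) with its head turned back (within 0.15 rad), the reset and start buttons are out (within 1.5 mm), and the bystanders stand where they stood (within 30 mm, not tipped) (value of joint each of stop_button, reset_button, start_button below 0.0015 m and value of joint stop_head below 0.15 rad and not (distance of any of glue_bottle, shelf_bracket, furniture_foot, screwdriver from where it was at the start of the episode above 0.03 m or angle between any of glue_bottle, shelf_bracket, furniture_foot's own z axis and vertical above 0.4 rad)); the robot touches nothing.
It fails at once if the start button is pressed (3 mm or more) (value of joint start_button above 0.003 m).
It fails at once if the stop button's head is gripped (the fingers bear on it with more than 45 N without it being pressed down on its stop) (contact force between the fingers and stop_station above 45 N and value of joint stop_button below 0.008 m).
It fails at once if a bystander is lifted, tipped or shifted by more than 30 mm (distance of any of glue_bottle, shelf_bracket, furniture_foot, screwdriver from where it was at the start of the episode above 0.03 m or angle between any of glue_bottle, shelf_bracket, furniture_foot's own z axis and vertical above 0.4 rad).
It also fails if it takes over 51 s, if anything falls off the work surface, if the arm or the gripper's body presses on something with over 40 N, if the wrist force passes 120 N, or if a joint passes its speed limit or range.

## Robot

A 7-joint arm with a two-finger parallel gripper is mounted at the origin on the work surface. World frame = base frame: x ahead of the robot, y to its left, z up, the work surface at z = 0. Lengths are in m, angles in rad, forces in N, time in s.
With the tool pointing down it reaches from about 0.425 to 0.95 m from the base axis. Payload 4.7 kg.
Tool frame: the origin (TCP) lies on the centre line of the jaws, within the pads' length; the fingertips stand robot.nose_length ahead of it and the grasp point (between the pads) lies 8 mm behind it (robot.nose_length is the distance from the TCP to the fingertips, in m); z points along the fingers, y is the line along which they close (so a half turn about z gives the same grasp; the last joint's range is limited). The gripper opens to 85 mm and grips with 20 to 120 N. Pads are 22 mm wide; open, the fingers measure 114 mm over their backs; the gripper's body (76 mm by 85 mm) begins 54 mm behind the grasp point. The pads swing forward as they close: fully open they stand 13 mm farther back than shut.
Start: joints at [-1.235, 0.469, -0.049, 1.532, 0.024, 1.141, -0.082], TCP at [0.241, 0.631, 0.242] pointing down, gripper open.
Joint ranges: [-2.59, 2.59], [-0.33, 1.99], [-1.39, 1.29], [0.1, 2.45], [-1.04, 4.18], [0.21, 1.99], [-2.66, 2.66]. Speed limits (rad/s): [2.57, 2.57, 3.14, 3.14, 3.14, 3.14, 3.14].

## Interface

Orientations are given as [roll, pitch, yaw] about the fixed x, y, z axes, in that order (R = Rz(yaw) Ry(pitch) Rx(roll)).
In Python, from plant import robot gives the robot as it stands. Calls block until the motion is done:
- robot.goto(position, orientation): joint-space move of the TCP to a pose.
- robot.move_straight(position, vel=0.15, attitude=None, contact_N=None): straight line of the TCP; attitude=None keeps the orientation; vel is the mean speed in m/s. With contact_N (N) it stops when the force on the tool has changed by that much, and returns True; else False.
- robot.move_joints(angles): joint-space move.
- robot.grip(opening, strength=None): opening from 0.0 (shut) to 1.0 (fully open); strength is the grip in N (None keeps the last); returns when the fingers have stopped.
- robot.sleep(seconds).
- robot.inverse_kinematics(position, orientation): joint angles nearest the present ones, or None.
- robot.sense(): the state.
- robot.grab_frame(name): name is "scene" or "side" or "wrist"; returns a dict with "image" (400x640x3 uint8, red, green, blue), "range_z" (400x640 float32, m along the optical axis (not along the pixel's ray), 0 where there is no reading), "fx", "fy", "cx", "cy" (pixels), "R" (3x3) and "t" (3): a world point X has camera coordinates R X + t. Camera axes: x right, y down, z forward; pixel columns grow to the right and rows downward; lengths in m; the calibration is good to about 2 mm. A picture is of the moment at which its call begins.
A pose or a line that the arm cannot do raises robot.IKError and nothing moves.
- robot.close_job(): hands the job in; it is judged then, once.
The state is a dict: "t": time; "joint_pos": joint angles; "joint_velocities": joint speeds; "effort": joint torques, N m; "tcp_pos": TCP position; "tcp_rot": TCP orientation; "wrist_force": force on the tool from outside, world axes, zero at the start; "torque": the same for the moment, N m; "opening": opening from 0.0 (shut) to 1.0 (fully open); "gripper_force": force on a finger pad.
Only numpy, scipy, OpenCV 4.12 (cv2) and the standard library are available. Lean on these libraries where they do the work, as an engineer would, in place of code of your own. Each camera call takes 0.05 s, during which the arm holds its last target. There are 200 camera calls.

## Working session

There is one attempt and no reset: what is moved stays moved. The work goes in short steps, each a Python script; the robot and the scene stay as the last script left them, time stands still between calls to the robot, and variables do not carry over. Pictures are saved under pics/ and viewed, at most 10 in all, crops included, and the job is handed in when it is done.

```bash
mkdir -p pics; ls
python3 - <<'E'
from plant import robot
import cv2,numpy as np
print(robot.nose_length, robot.sense())
for n in ("scene","side"):
    f=robot.grab_frame(n); cv2.imwrite(f"pics/{n}.png",f["image"][:,:,::-1]); np.savez(f"{n}.npz",**f)
    print(n,f["fx"],f["cx"],f["cy"],f["R"].tolist(),f["t"])
E
```

```text
pics
0.011 {'t': 0.0, 'joint_pos': array([-1.23492208,  0.46945971, -0.04858109,  1.53369816,  0.02406432,
        1.14099156, -0.08229841]), 'joint_velocities': array([ 7.41861627e-04,  7.30828816e-04,  1.06599078e-03, -4.28955117e-05,
       -1.34625185e-03, -4.04779881e-05, -1.87650933e-03]), 'effort': array([-6.44839783e-04, -5.10323024e+01, -4.67274059e-02, -2.37713420e+01,
        1.06361121e-02,  7.62476237e-03, -3.52594263e-06]), 'tcp_pos': array([0.24058535, 0.63006548, 0.24124723]), 'tcp_rot': array([-3.13962038e+00,  4.62999241e-05,  2.77682450e+00]), 'wrist_force': array([-0.39315071, -0.08219063, -0.23342482]), 'torque': array([0.02269555, 0.06147841, 0.01214827]), 'gripper_force': 0.0, 'opening': 1.001791679982479}
scene 463.3409766972829 315.84576108096 196.505745151524 [[-0.8702814974735491, 0.4925135466073254, -0.006365654991503675], [0.39991985251356893, 0.6990042132979818, -0.5928382758874422], [-0.2875312621624337, -0.5184819343043146, -0.8052963784094241]] [ 0.45496201 -0.24197275  1.34677748]
side 485.63751623366306 325.9521277703252 209.33174274222975 [[0.9861267760057195, -0.1652634125192998, 0.015555903285940267], [-0.09167411662051286, -0.6203409953564556, -0.7789562926262362], [0.138382939650863, 0.7667235838049052, -0.6268852431274388]] [-0.58120094  0.18224502  0.93776918]
```

View pics/scene.png

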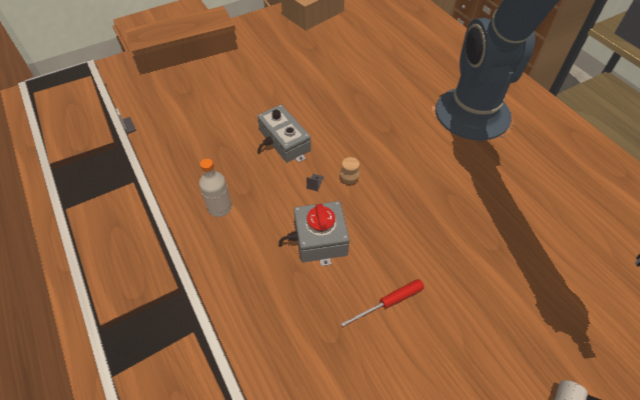

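View pics/side.png

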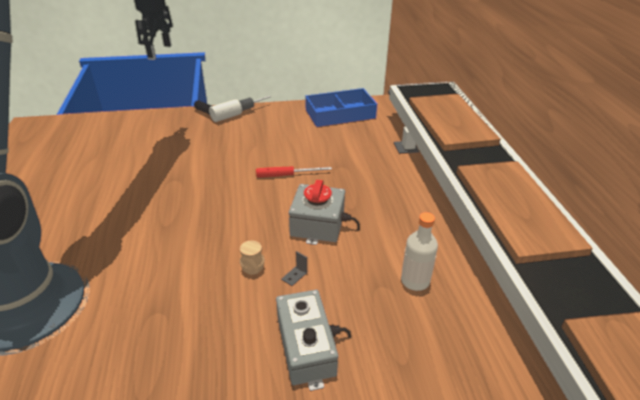

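The scene view shows the stop box with its red head at (321,218) and the cable at (285,240). The button box has the raised reset at (277,115) and the flush start at (290,131). The bracket is at (315,182), the wooden foot at (350,170), the bottle at (215,190) and the screwdriver at (383,302). The side view has the stop head at (318,192), reset at (310,336) and start at (301,307).

```bash
cat > vis.py <<'E'
import numpy as np,cv2
def cloud(f):
    z=f["range_z"]; v,u=np.indices(z.shape)
    c=np.stack([(u-f["cx"])/f["fx"]*z,(v-f["cy"])/f["fy"]*z,z],-1)
    P=(c-f["t"])@f["R"]; P[z<=0]=np.nan
    return P
def ray(f,u,v,h):
    d=f["R"].T@np.array([(u-f["cx"])/f["fx"],(v-f["cy"])/f["fy"],1]); o=-f["R"].T@f["t"]
    return o+d*(h-o[2])/d[2]
E
python3 - <<'E'
from vis import *
seeds={"scene":dict(stop=(321,218),box=(283,122),reset=(277,115),start=(290,131),brk=(315,182),foot=(350,163)),"side":dict(stop=(318,192),box=(306,320),reset=(310,334),start=(301,307),brk=(298,270),foot=(251,246))}
H=dict(stop=.072,box=.06)
for n in seeds:
    f=dict(np.load(n+".npz")); P=cloud(f); hsv=cv2.cvtColor(f["image"],cv2.COLOR_RGB2HSV)
    for k,(u,v) in seeds[n].items():
        h=dict(stop=.116,box=.06,reset=.08,start=.068,brk=.045,foot=.062)[k]
        s=ray(f,u,v,h); print(n,k,"ray",s.round(3),"cloud",P[v,u].round(3))
        if k in H:
            # lid: depth points near lid height around seed
            m=(abs(P[...,2]-H[k])<.006)&(np.hypot(P[...,0]-s[0],P[...,1]-s[1])<.11)
            vv,uu=np.nonzero(m); Q=np.array([ray(f,a,b,H[k])[:2] for a,b in zip(uu,vv)])
            (c,sz,a)=cv2.minAreaRect((Q*1000).astype(np.float32)); print("  lid",np.round(c,1),np.round(sz,1),round(a,1),len(Q))
        if k=="stop":
            m=(((hsv[...,0]<8)|(hsv[...,0]>172))&(hsv[...,1]>150)&(hsv[...,2]>60)&(np.hypot(P[...,0]-s[0],P[...,1]-s[1])<.06))
            Q=P[m]; print("  red",Q.mean(0).round(4),Q[:,2].max().round(3),m.sum())
            T=Q[Q[:,2]>.106]; 
            w,V=np.linalg.eigh(np.cov(T[:,:2].T)); print("  grip",T.mean(0).round(4),np.degrees(np.arctan2(*V[::-1,1])).round(1),np.sqrt(w))
E
```

```text
scene stop ray [0.603 0.166 0.116] cloud [0.602 0.164 0.114]
  lid [597.4 152.8] [112.6 109.5] 69.9 1464
  red [0.5988 0.1563 0.1019] 0.121 519
  grip [0.5984 0.156  0.1144] 69.6 [0.00449803 0.0148706 ]
scene box ray [ 0.518 -0.186  0.06 ] cloud [ 0.519 -0.186  0.06 ]
  lid [ 526.1 -173.6] [ 81.6 153.9] 3.6 1068
scene reset ray [ 0.529 -0.199  0.08 ] cloud [ 0.528 -0.199  0.08 ]
scene start ray [ 0.521 -0.14   0.068] cloud [ 0.522 -0.139  0.069]
scene brk ray [0.539 0.025 0.045] cloud [0.536 0.019 0.037]
scene foot ray [0.44  0.027 0.062] cloud [0.441 0.029 0.064]
side stop ray [0.591 0.121 0.116] cloud [0.591 0.126 0.112]
  lid [591.7 144.5] [116.9 109.8] 70.0 1141
  red [0.5923 0.1404 0.1013] 0.119 398
  grip [0.5908 0.1423 0.1131] 67.1 [0.00459728 0.01427939]
side box ray [ 0.525 -0.169  0.06 ] cloud [ 0.525 -0.169  0.061]
  lid [ 520.9 -180.1] [ 79.7 152.2] 4.4 2955
side reset ray [ 0.526 -0.214  0.08 ] cloud [ 0.526 -0.215  0.081]
side start ray [ 0.519 -0.146  0.068] cloud [ 0.519 -0.146  0.068]
side brk ray [ 0.527 -0.033  0.045] cloud [0.531 0.007 0.004]
side foot ray [0.44  0.031 0.062] cloud [0.44  0.032 0.062]
```

Both views give the stop button at about (0.595,0.149), with the box turned −20°. Reset is at about (0.528,−0.207). The views disagree by 8 mm or more, so I'll look from close by with the wrist camera.

Run:
```python
from plant import robot
from vis import *
pi=np.pi
robot.grip(0.0)
print(robot.nose_length)
robot.goto([0.595,0.149,0.26],[pi,0,np.radians(160)])
s=robot.sense();print(s["t"],s["tcp_pos"],s["tcp_rot"],s["joint_pos"].round(2),s["opening"],s["wrist_force"])
f=robot.grab_frame("wrist");cv2.imwrite("pics/w1.png",f["image"][:,:,::-1]);np.savez("w1.npz",**f)
print(-f["R"].T@f["t"])
P=cloud(f); hsv=cv2.cvtColor(f["image"],cv2.COLOR_RGB2HSV)
m=(((hsv[...,0]<8)|(hsv[...,0]>172))&(hsv[...,1]>150)&(hsv[...,2]>60)&(np.hypot(P[...,0]-.595,P[...,1]-.149)<.07))
Q=P[m];print(m.sum());T=Q[Q[:,2]>.106]; print("red",Q.mean(0),Q.min(0),Q.max(0))
w,V=np.linalg.eigh(np.cov(T[:,:2].T)); print("grip",T.mean(0),T.min(0),T.max(0),np.degrees(np.arctan2(*V[::-1,1])))
m=(abs(P[...,2]-.072)<.006)&(np.hypot(P[...,0]-.595,P[...,1]-.149)<.1)
print("lid",cv2.minAreaRect((P[m][:,:2]*1000).astype(np.float32)),m.sum())
```

```text
0.011
3.0083 [0.59466338 0.150609   0.25987046] [ 3.14113347e+00 -5.19820612e-04  2.79493280e+00] [-0.49  0.35  0.22  1.68 -0.09  1.12  0.99] 0.0008944678832809314 [-0.238138    0.69711565 -0.64353124]
[0.53198431 0.17276637 0.39068738]
3019
red [0.59092542 0.15180712 0.10157208] [0.56235237 0.11578509 0.06961624] [0.62980144 0.18188528 0.11752399]
grip [0.59294462 0.15131534 0.11307106] [0.57710553 0.12315581 0.10608884] [0.60898975 0.17882969 0.11752399] 69.90636278654212
lid ((593.61669921875, 151.35211181640625), (110.1597900390625, 109.66044616699219), 70.07862854003906) 7604
```

View pics/w1.png

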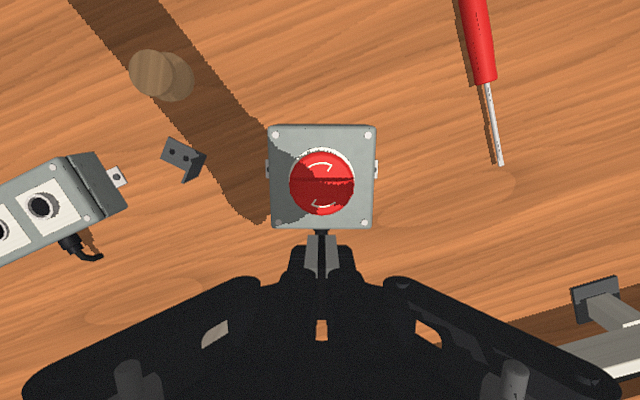

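The wrist view shows the red head at (321,183), with the grip lying horizontally in the image along box y and the cable pointing down towards the fingers. The lid measures 110 x 110 mm, centred at (0.5935,0.1513), yaw −20°. That matches the spec, so I'll press it.

Run:
```python
from plant import robot
from vis import *
x,y=.5935,.1513
robot.move_straight([x,y,.137],vel=.12)
print(robot.move_straight([x,y,.1145],vel=.02,contact_N=20))
s=robot.sense();print(s["t"],s["tcp_pos"],s["wrist_force"])
robot.move_straight([x,y,.20],vel=.1)
robot.sleep(.4)
s=robot.sense();print(s["t"],s["tcp_pos"],s["wrist_force"])
f=robot.grab_frame("wrist");P=cloud(f);hsv=cv2.cvtColor(f["image"],cv2.COLOR_RGB2HSV)
m=(((hsv[...,0]<8)|(hsv[...,0]>172))&(hsv[...,1]>150)&(hsv[...,2]>60)&(np.hypot(P[...,0]-x,P[...,1]-y)<.04))
print(np.percentile(P[m][:,2],[90,95,99]))
P=cloud(dict(np.load("w1.npz")));f=np.load("w1.npz");hsv=cv2.cvtColor(f["image"],cv2.COLOR_RGB2HSV)
m=(((hsv[...,0]<8)|(hsv[...,0]>172))&(hsv[...,1]>150)&(hsv[...,2]>60)&(np.hypot(P[...,0]-x,P[...,1]-y)<.04))
print("before",np.percentile(P[m][:,2],[90,95,99]))
```

```text
True
5.2333 [0.5936983  0.15133346 0.1184679 ] [-3.06157163 -0.71301989 10.93866658]
6.6083 [0.59343661 0.1512775  0.19976782] [-0.30002736  0.39155429 -0.26751499]
[0.10844011 0.10895669 0.10967928]
before [0.11497832 0.11549506 0.11614784]
```

The head is now at 0.1095, 6.5 mm down, so it is latched. Next is the twist from the −x scoop at the +y end.

Run:
```python
from plant import robot
from vis import *
pi=np.pi;C=np.array([.5935,.1513]);a=np.radians(-20)
def pose(lx,ly,th,z):
    b=a-th;c,s=np.cos(b),np.sin(b)
    return [C[0]+c*lx-s*ly,C[1]+s*lx+c*ly,z],[pi,0,b+pi]
for th in(0,.4,.75): print(robot.inverse_kinematics(*pose(-18,18,th,.1095)).round(2))
def mv(lx,ly,th,z,**k):
    p,o=pose(lx,ly,th,z); return robot.move_straight(p,attitude=o,**k)
def st(*k): s=robot.sense();print(*k,round(s["t"],2),s["tcp_pos"].round(4),s["wrist_force"].round(2),s["torque"].round(2))
mv(-25,18,0,.2) if 0 else mv(-.025,.018,0,.20)
mv(-.025,.018,0,.125,vel=.1)
print("down hit",mv(-.025,.018,0,.1095,vel=.03,contact_N=4)); st()
hit=mv(-.008,.018,0,.1095,vel=.015,contact_N=2)
p=robot.sense()["tcp_pos"][:2]-C; lx=p@[np.cos(a),np.sin(a)]; print("contact",hit,"lx",lx); st()
```

```text
Traceback (most recent call last):
AttributeError: 'NoneType' object has no attribute 'round'
```

```bash
cat > tw.py <<'E'
from plant import robot
from vis import *
pi=np.pi;C=np.array([.5935,.1513]);a=np.radians(-20)
def pose(lx,ly,th,z):
    b=a-th;c,s=np.cos(b),np.sin(b)
    return [C[0]+c*lx-s*ly,C[1]+s*lx+c*ly,z],[pi,0,b+pi]
def mv(lx,ly,th,z,**k):
    p,o=pose(lx,ly,th,z); return robot.move_straight(p,attitude=o,**k)
def st(*k): s=robot.sense();print(*k,round(s["t"],2),s["tcp_pos"].round(4),s["wrist_force"].round(2),s["torque"].round(2))
E
python3 - <<'E'
from tw import *
for th in(0,.4,.75): print(robot.inverse_kinematics(*pose(-.018,.018,th,.1095)).round(2))
mv(-.025,.018,0,.20)
mv(-.025,.018,0,.125,vel=.1)
print("down hit",mv(-.025,.018,0,.1095,vel=.03,contact_N=4)); st()
hit=mv(-.008,.018,0,.1095,vel=.015,contact_N=2)
p=robot.sense()["tcp_pos"][:2]-C; lx=p@[np.cos(a),np.sin(a)]; print("contact",hit,"lx",lx); st()
E
```

```text
[-0.5   0.5   0.19  1.83 -0.13  0.82  0.97]
[-0.55  0.52  0.27  1.81 -0.18  0.83  0.62]
[-0.6   0.54  0.34  1.79 -0.23  0.84  0.32]
down hit False
8.58 [0.5762 0.1768 0.1094] [-0.03  0.49  0.14] [ 0.04  0.03 -0.  ]
contact True lx -0.017283068190340027
9.24 [0.5834 0.174  0.109 ] [-0.25 -0.51 -0.5 ] [ 0.    0.01 -0.  ]
```

Contact at about −17 mm is close to the expected −18.5 mm. Now I'll swing around the axis.

Run:
```python
from tw import *
for th in np.arange(.1,.71,.1):
    h=mv(-.0175,.018,th,.1095,vel=.02,contact_N=20); st(round(th,2),h)
    if h: break
robot.sleep(.2)
f=robot.grab_frame("wrist");cv2.imwrite("pics/w2.png",f["image"][:,:,::-1])
P=cloud(f);hsv=cv2.cvtColor(f["image"],cv2.COLOR_RGB2HSV)
m=(((hsv[...,0]<8)|(hsv[...,0]>172))&(hsv[...,1]>150)&(hsv[...,2]>60)&(np.hypot(P[...,0]-C[0],P[...,1]-C[1])<.04))
print(m.sum(),np.percentile(P[m][:,2],[50,90,95,99]))
```

```text
0.1 False 9.54 [0.5843 0.1748 0.1089] [-3.14  0.48  0.55] [-0.1   0.76  0.01]
0.2 False 9.82 [0.5873 0.1757 0.1091] [-3.29  0.33  0.11] [-0.05  0.67  0.  ]
0.3 False 10.09 [0.5903 0.1762 0.1093] [-2.55  0.53 -1.13] [ 0.04  0.61 -0.03]
0.4 False 10.37 [0.5929 0.1765 0.1094] [-3.41  0.8  -0.43] [0.16 0.69 0.03]
0.5 False 10.64 [0.5953 0.1767 0.1094] [-3.86  0.79 -0.83] [ 0.27  0.77 -0.03]
0.6 False 10.92 [0.5987 0.1765 0.1097] [-2.15  2.29 -0.32] [0.51 0.32 0.02]
0.7 False 11.19 [0.601  0.1761 0.1098] [-1.61  3.07 -0.78] [0.73 0.23 0.01]
3168 [0.09501048 0.09859072 0.10274613 0.14120211]
```

View pics/w2.png

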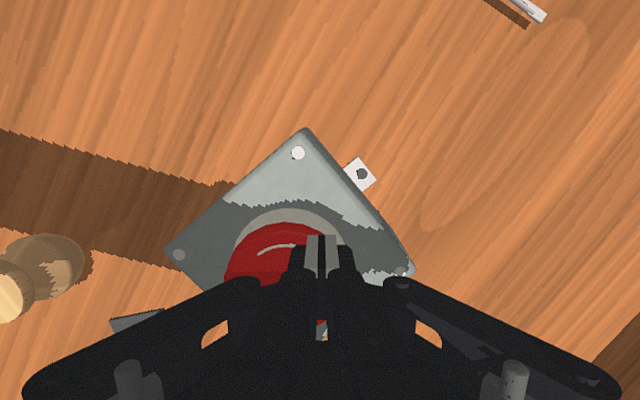

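The image shows the fingers in the scoop, with the disc at (270,260). The disc top measures about 0.095, so it has sprung out, and the force dropped at 0.6 rad. I'll back off and check the head and the reset button.

Run:
```python
from tw import *
mv(-.019,.018,.35,.1095,vel=.05)
mv(-.028,.018,.2,.1095,vel=.05); mv(-.028,.018,.1,.22,vel=.15)
mv(0,0,0,.26)
f=robot.grab_frame("wrist");P=cloud(f);hsv=cv2.cvtColor(f["image"],cv2.COLOR_RGB2HSV)
m=(((hsv[...,0]<8)|(hsv[...,0]>172))&(hsv[...,1]>150)&(hsv[...,2]>60)&(np.hypot(P[...,0]-C[0],P[...,1]-C[1])<.04))
print(np.percentile(P[m][:,2],[90,95,99]))
T=P[m];T=T[T[:,2]>.106];w,V=np.linalg.eigh(np.cov(T[:,:2].T)); print("grip deg",np.degrees(np.arctan2(*V[::-1,1])))
robot.goto([.528,-.16,.25],[pi,0,np.radians(160)])
f=robot.grab_frame("wrist");cv2.imwrite("pics/w3.png",f["image"][:,:,::-1]);np.savez("w3.npz",**f);P=cloud(f)
m=(abs(P[...,2]-.06)<.005)&(np.hypot(P[...,0]-.523,P[...,1]+.177)<.11)
print("lid",cv2.minAreaRect((P[m][:,:2]*1000).astype(np.float32)),m.sum())
m=(abs(P[...,2]-.08)<.004)&(np.hypot(P[...,0]-.523,P[...,1]+.177)<.1)
print("reset",np.nanmean(P[m],0),np.ptp(P[m],0),m.sum());st()
```

```text
[0.11491633 0.11542913 0.11620551]
grip deg 69.97916033779012
lid ((521.9000854492188, -176.07916259765625), (79.9754867553711, 149.8837432861328), 4.278104305267334) 9458
reset [ 0.52397858 -0.2095452   0.07895087] [0.0230557  0.02350609 0.0053252 ] 428
15.03 [ 0.5289 -0.1579  0.2498] [0.2  0.23 0.79] [0.03 0.01 0.01]
```

View pics/w3.png

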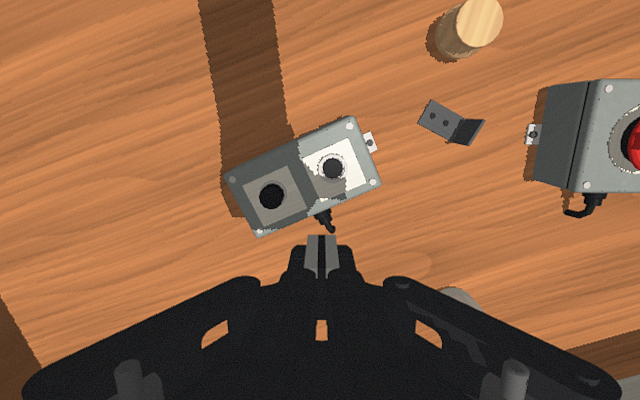

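The wrist view shows the raised reset cap at (271,196) and the ringed start button at (333,167). The cap measures (0.524,−0.210), matching the spot given by the lid (0.5244,−0.210). The stop button is out with its head back at 70°, so I'll press reset.

Run:
```python
from tw import *
x,y=.5242,-.2098
robot.goto([x,y,.16],[pi,0,np.radians(160)])
robot.move_straight([x,y,.1],vel=.1)
print(robot.move_straight([x,y,.082],vel=.02,contact_N=9)); st()
robot.sleep(.3); st()
robot.move_straight([x,y,.25],vel=.12)
robot.sleep(.3); st()
f=robot.grab_frame("wrist");P=cloud(f);m=(np.hypot(P[...,0]-x,P[...,1]-y)<.009);print(np.nanmedian(P[m][:,2]))
f=robot.grab_frame("scene");cv2.imwrite("pics/s2.png",f["image"][:,:,::-1])
```

```text
True
17.0 [ 0.5243 -0.2098  0.0851] [-0.83  0.07  4.48] [ 0.08  0.21 -0.05]
17.3 [ 0.5243 -0.2098  0.0851] [-0.86  0.16  5.41] [ 0.13  0.15 -0.01]
19.12 [ 0.5241 -0.2098  0.2497] [-0.22  0.57  0.39] [-0.02  0.   -0.02]
0.28095343388432015
```

View pics/s2.png

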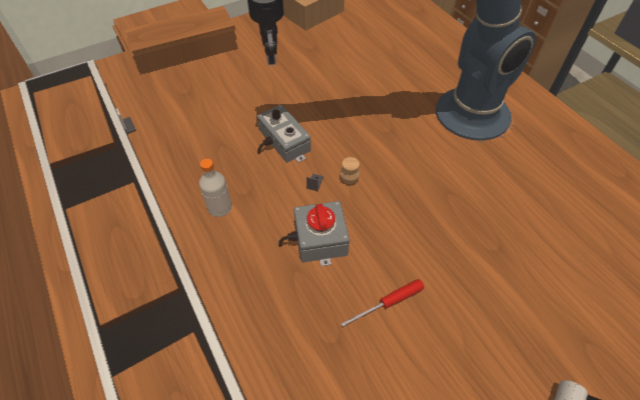

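The scene view shows every bystander where it was: bottle (215,190), bracket (315,182), foot (350,170), screwdriver (383,302). The arm is clear above the button box. Reset went in about 5.9 mm, and its cap is up again at (276,115).

```bash
python3 -c "
from plant import robot
print(robot.close_job())"
```

```text
the job is handed in; nothing more can be done
None
```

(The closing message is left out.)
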